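Load a lens blank into the sprung lens vice

ROBOT

A 7-joint arm with a two-finger parallel gripper is mounted at the origin on a cart in front of the work surface, level with it; the furniture and walls round the work are solid. World frame = base frame: x ahead of the robot, y to its left, z up, the work surface at z = 0. Lengths are in m, angles in rad, forces in N, time in s.
With the tool pointing down it reaches from about 0.425 to 0.825 m from the base axis. Payload 3.6 kg.
Tool frame: the origin (TCP) lies on the front face of the gripper's body, between the roots of the fingers; the fingertips stand 73 mm ahead of it and the grasp point (between the pads) lies 54 mm ahead of it; z points along the fingers, y is the line along which they close (so a half turn about z gives the same grasp; the last joint's range is limited). The gripper opens to 85 mm and grips with 20 to 120 N. Pads are 22 mm wide; open, the fingers measure 114 mm over their backs; the gripper's body (76 mm by 85 mm) begins 54 mm behind the grasp point. The pads swing forward as they close: fully open they stand 13 mm farther back than shut.
Start: joints at [1.129, 0.615, -0.013, 1.423, 0.008, 1.103, -0.04], TCP at [0.262, -0.595, 0.304] pointing down, gripper open.
Joint ranges: [-3.12, 3.12], [-0.3, 2.06], [-1.34, 1.32], [0.26, 2.42], [-1.36, 4.5], [0.01, 1.98], [-2.84, 2.84]. Speed limits (rad/s): [2.79, 2.79, 3.14, 3.14, 3.14, 3.14, 3.14].

INTERFACE

Orientations are given as a unit quaternion [x, y, z, w].
In Python, from workcell import telemetry, optics, bot, models gives the robot as it stands.
- The arm moves only by the shell command python3 -m jog 'ROWS'. ROWS is JSON, a list that holds one entry, the list of rows, each a list of 7 numbers: the shift along the tool's x, y, z in units of 0.2 m (1.0 is 0.2 m), then the turn, a rotation vector about the tool's x, y, z in units of pi rad (1.0 is pi rad), then the opening, from -1 (shut) to 1 (fully open). In form: [[[dx, dy, dz, rx, ry, rz, hand], ...]]. A call has exactly 5 rows; each row shifts and turns the commanded pose from where the row before left it, along the tool's axes as they then stand; what a row does not reach is not made up. A row lasts 1/12 s, in which the tool goes at most 41.7 mm and 7.16 degrees, less where a joint would pass 70% of its speed; a pose out of reach is approached as far as the arm can. A call with a number of a shift or a turn outside -1 to 1 is refused whole. A call with a gripper value outside its range is refused whole. The fingers move at their own pace and stop on an object; the grip force is fixed at half the most. Time passes only in rows, so rows that do not move let the fingers close, or fill a call up. It gives the time, the measured TCP pose, the force, the opening and the grip force at its end, in the units of the state.
- telemetry.observe(): the state, without advancing time (a new reading comes with each control period).
- optics.get_image(name): name is "scene" or "top" or "wrist"; returns a dict with "img" (400x640x3 uint8, red, green, blue), "fovy" (degrees; the focal length in pixels is half the picture's height over the tangent of half this angle, whatever the lens; pixels are square), "cx", "cy" (the principal point, pixels), "R" (3x3) and "t" (3): a world point X has camera coordinates R X + t; the wrist camera has in their place "tool_from_camera" (4x4, takes a point from camera to tool coordinates, whose origin is the TCP and whose axes are the flange's). Camera axes: x right, y down, z forward; pixel columns grow to the right and rows downward; lengths in m; the calibration is good to about 2 mm. A picture is of the moment at which its call begins: read the wrist's pose just before it. There is no depth.
- bot.sign_off(): hands the job in; it is judged then, once.
Trained networks look in a picture, given as the dict that the camera call returned (one of the last four; its "shot" number tells which), for a name from the list of things; names that differ only in an ending like _2 or _b are one class to them, and where a whole thing is asked for, a point or a joint stands for the part that bears it (a point fixed in the world has none). Each returns a list of dicts, best first, with "confidence" (0 to 1); they miss things now and then, are a little off and sometimes report something else, mostly with a low value. They report only what shows in the picture. A call takes as long as a camera call.
- models.boxes_of(picture, thing): "rect" ([left, top, right, bottom] in pixels, round what is visible of it).
The state is a dict: "t": time; "joint_pos": joint angles; "joint_vel": joint speeds; "joint_efforts": joint torques, N m; "ee_pos": TCP position; "tcp_rot": TCP orientation; "wrist_force": force on the tool from outside, world axes, zero at the start; "wrist_torque": the same for the moment, N m; "width": finger opening in m; "gripper_force": force on a finger pad.
Only numpy, scipy, OpenCV 4.12 (cv2) and the standard library are available. Lean on these libraries where they do the work, as an engineer would, in place of code of your own. Each camera call takes 0.05 s, during which the arm holds its last target. There are 200 camera calls.

TASK

Load the loose lens blank into the drilling vice: with the fingertips in its finger pocket, draw the sprung jaw back to its stop so that the catch holds it open, feeling for the stop and not forcing it. Then lay the lens gently flat on the round rest between the open jaws, and press the catch's button so that the jaw springs shut and clamps the lens centred in the V jaws. Leave the screwdriver and the pen where they lie.

Things in the scene. Friction and masses are not known exactly. Their poses are not given: they have to be found in the camera images.
- lens_vice: Lens drilling vice fixed to the worktop: grey base 220 x 108 mm (x -160..60, y +-54), top z 12. x: slide axis, from the sprung to the fixed jaw; z up. Origin: at worktop level under the centre of a clamped 62 mm lens and of the round rest (radius 16.5, rubber top at z 20). Fixed V jaw: x 16 to 58, |y| < 36, top z 38 mm; V faces 42 deg off the axis touch the rim at |y| = 21 mm, z 20 to 33.
- sprung_jaw: The moving jaw: aluminium sled 68 mm long, 88 wide (too wide to grip), top at z 40 mm, with a V jaw like the fixed one reaching 24 mm ahead of its +x end and a flange out to y = -57 on its -y side. Its frame equals the vice's frame at travel 0 (sled body then x -92..-24 mm). A spring draws it to +x: 4 N at travel 0, 8 N at 45 mm; damped.
- finger_pocket (a point): Centre of the sled's finger pocket at the height of its mouth, 40 mm above the worktop: a recess 38 mm along the slide, 46 mm across, 22 mm deep, open at the top. Moves with the sled.
- jaw_travel (a joint): How far the sprung jaw is drawn back along the vice's -x, m: 0 shut and empty, 0.017 when clamping the 62 mm lens. The adjustable stop ends it somewhere between 0.03 and 0.055; where is not measured. About 2.5 mm before the stop the catch springs up and holds the jaw. Held open at travel t, the jaws leave the lens t - 0.017 of free play, from its clamped place towards -x.
- button_top (a point): Centre of the top of the catch's black round push button, 20 mm in diameter, 46 mm above the worktop when up, 74 mm to the -y side of the vice's axis on the adjustable stop, whose housing (42 x 34 mm) has its top at 34 mm. A light spring (about 3 N with the catch loaded) holds it up; pushed down it frees the jaw.
- button_travel (a joint): Travel of the catch's button downwards, m: 0 up, 0.008 fully down; the catch lets go from about 0.006.
- lens_blank: Clear round uncut lens, 62 mm in diameter, 6 mm thick, 22 g, lying flat. Origin: centre of its underside; z is its axis. It starts on the pad.
- lens_pad: Flat grey pad 84 x 84 x 3 mm fixed to the worktop, on which the lens lies at the start. Origin: centre of its underside.
- screwdriver: Small screwdriver with a blue cap, 109 mm long along its y, 22 mm thick, lying on the worktop; bystander.
- pen: Navy pen-shaped marker 133 mm long along its y, 14 mm thick, lying on the worktop; bystander.

How it is judged:
By the outcome, as a careful person would: the job done as asked, in the order asked, and still so for the second after the job is handed in, with the robot touching nothing.
It also fails if it takes over 64 s, if anything falls off the work surface, if the arm or the gripper's body presses on something with over 40 N, if the wrist force passes 120 N, or if a joint passes its speed limit or range.

## Working session

There is one attempt and no reset: what is moved stays moved. The work goes in short steps, Python scripts to look and compute and a shell command to move; the robot and the scene stay as the last step left them, time stands still between calls to the robot, and variables do not carry over. Pictures are saved under pics/ and viewed, at most 10 in all, crops included, and the job is handed in when it is done.

```bash
ls; mkdir -p pics
python3 - <<'E'
from workcell import telemetry, optics, bot, models
import cv2, numpy as np
s=telemetry.observe(); print({k:np.round(v,4).tolist() for k,v in s.items()})
for n in ["scene","top"]:
    p=optics.get_image(n); cv2.imwrite(f"pics/{n}0.png",p["img"][:,:,::-1])
    print(n,p["fovy"],p["cx"],p["cy"],np.round(p["R"],4).tolist(),np.round(p["t"],4).tolist())
    for th in ["lens_vice","sprung_jaw","finger_pocket","button_top","lens_blank","lens_pad","screwdriver","pen"]:
        print(th,[(np.round(b["rect"],1).tolist(),round(b["confidence"],2)) for b in models.boxes_of(p,th)[:2]])
E
```

```text
pics
{'t': 0.0, 'joint_pos': [1.1295, 0.6159, -0.0127, 1.4249, 0.0081, 1.1034, -0.0404], 'joint_vel': [-0.001, -0.0006, 0.0016, 0.0025, 0.0006, -0.0001, 0.0002], 'joint_efforts': [-0.0008, -46.9216, 0.2594, -17.1033, 0.0101, 0.0098, -0.0], 'ee_pos': [0.2617, -0.5943, 0.3027], 'tcp_rot': [0.9786, 0.206, -0.0003, -0.0013], 'wrist_force': [0.0494, 0.2721, 0.5078], 'wrist_torque': [0.0207, 0.0267, -0.0211], 'gripper_force': 0.0, 'width': 0.0852}
scene 54.91307037538952 316.4774312480719 199.90606075481435 [[-0.6597, -0.7515, 0.0004], [-0.381, 0.334, -0.8622], [0.6478, -0.5689, -0.5066]] [0.5072, 0.2113, 0.7026]
lens_vice [([207.8, 233.0, 331.3, 301.1], 0.57)]
sprung_jaw [([405.1, 207.5, 421.8, 220.4], 0.44), ([209.5, 215.9, 261.6, 226.4], 0.15)]
finger_pocket [([235.6, 237.7, 297.2, 284.6], 0.88)]
button_top [([303.7, 240.0, 317.3, 258.0], 0.42)]
lens_blank [([401.6, 207.0, 422.2, 221.3], 0.68), ([235.4, 235.9, 296.0, 280.2], 0.23)]
lens_pad [([386.0, 203.5, 432.6, 230.0], 0.58)]
screwdriver [([235.8, 237.8, 295.3, 281.7], 0.7), ([348.4, 237.3, 371.6, 244.9], 0.62)]
pen [([210.3, 217.5, 259.3, 226.7], 0.6)]
top 50.86783882739305 319.1931550907708 191.60592305046694 [[-0.0018, -1.0, 0.0042], [-0.9962, 0.0014, -0.0875], [0.0875, -0.0043, -0.9962]] [0.1899, 0.5725, 0.924]
lens_vice [([197.8, 169.9, 288.4, 277.5], 0.88), ([211.0, 197.6, 262.9, 245.0], 0.47)]
sprung_jaw [([209.8, 197.1, 261.7, 244.6], 0.98)]
finger_pocket [([213.5, 196.6, 259.1, 245.1], 0.62)]
button_top [([267.5, 236.7, 281.9, 247.3], 0.65)]
lens_blank [([401.0, 243.9, 425.8, 271.5], 0.72)]
lens_pad [([390.8, 235.9, 428.9, 274.6], 0.7)]
screwdriver [([321.0, 244.9, 350.8, 254.2], 0.69)]
pen [([231.1, 122.5, 278.9, 155.5], 0.83), ([210.8, 195.0, 261.4, 247.3], 0.46)]
```

Run:
```python
import cv2
a=cv2.imread("pics/top0.png")[110:290,180:450]; cv2.imwrite("pics/top0c.png",cv2.resize(a,None,fx=2.9,fy=2.9,interpolation=cv2.INTER_CUBIC))
```

```text
(no output)
```

View pics/top0c.png

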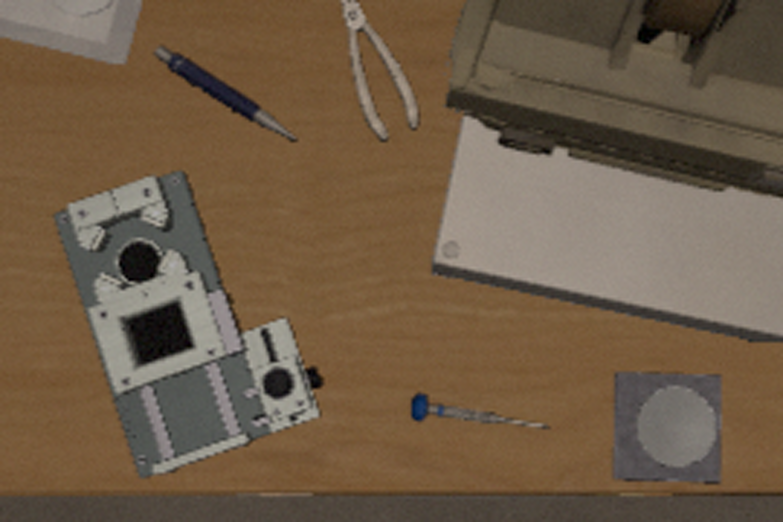

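The top view shows the vice at left with its pocket at pixel (234, 224), rest (228, 200) and button (276, 242). The lens on its pad is at (413, 257), with the screwdriver between them and the pen above the vice.

```bash
cat > h.py <<'E'
import numpy as np, cv2
from scipy.optimize import least_squares
from scipy.spatial.transform import Rotation as Ro
from workcell import telemetry, optics, bot, models
def cam(p,s=None):
    f=200/np.tan(np.radians(p["fovy"])/2)
    if "R" in p: R,t=np.array(p["R"]),np.array(p["t"])
    else:
        T=np.eye(4);T[:3,:3]=Ro.from_quat(s["tcp_rot"]).as_matrix();T[:3,3]=s["ee_pos"]
        M=np.linalg.inv(T@np.array(p["tool_from_camera"])); R,t=M[:3,:3],M[:3,3]
    return f,p["cx"],p["cy"],R,t
def proj(c,X):
    f,cx,cy,R,t=c; q=np.atleast_2d(X)@R.T+t
    return q[:,:2]/q[:,2:]*f+[cx,cy]
def back(c,uv,z):
    f,cx,cy,R,t=c; d=R.T@[(uv[0]-cx)/f,(uv[1]-cy)/f,1]; o=-R.T@t
    return o+d*(z-o[2])/d[2]
def vw(v,P): # vice -> world
    c,s=np.cos(v[2]),np.sin(v[2]); P=np.atleast_2d(P).astype(float)
    return np.c_[v[0]+c*P[:,0]-s*P[:,1], v[1]+s*P[:,0]+c*P[:,1], P[:,2]]
E
python3 - <<'E'
from h import *
p=optics.get_image("top"); c=cam(p)
px=lambda u,v:np.array([180+(u+.5)/2.9-.5,110+(v+.5)/2.9-.5])
P=np.array([[.06,.054,.012],[.06,-.054,.012],[-.16,.054,.012],[0,0,.02]])
uv=np.array([px(56,214),px(183,172),px(145,476),px(139,261)])
r=least_squares(lambda v:(proj(c,vw(v,P))-uv).ravel(),[.6,.2,.3]); v=r.x
print("vice",v,np.degrees(v[2]),r.fun.round(1))
R=lambda X:(np.c_[np.cos(v[2]),np.sin(v[2])],)
for n,q,z in [("pocket",(158,332),.02),("button",(278,382),.046),("lens",(676,426),.008),("pocketmouth",(158,332),.04)]:
    w=back(c,px(*q),z); d=w[:2]-v[:2]; cc,ss=np.cos(v[2]),np.sin(v[2])
    print(n,w.round(4),"in vice",round(cc*d[0]+ss*d[1],4),round(-ss*d[0]+cc*d[1],4), np.hypot(*w[:2]))
E
```

```text
vice [0.55490717 0.39424258 0.34566786] 19.805309763551282 [-0.7 -0.   0.2 -1.5 -0.3  1.3  0.8  0.1]
pocket [0.5    0.3804 0.02  ] in vice -0.0564 0.0055 0.6282144826011953
button [0.462  0.2845 0.046 ] in vice -0.1246 -0.0718 0.5425838856583625
lens [ 0.4261 -0.023   0.008 ] in vice -0.2625 -0.349 0.42674351642394026
pocketmouth [0.4998 0.3764 0.04  ] in vice -0.0579 0.0019 0.625663232460086
```

```bash
python3 -m jog '[[[0.13,-0.148,0,0,0,0,1],[0.13,-0.148,0,0,0,0,1],[0.13,-0.148,0,0,0,0,1],[0.13,-0.148,0,0,0,0,1],[0.13,-0.148,0,0,0,0,1]]]' && python3 -m jog '[[[0.13,-0.148,0,0,0,0,1],[0.13,-0.148,0,0,0,0,1],[0.13,-0.148,0,0,0,0,1],[0.13,-0.148,0,0,0,0,1],[0.13,-0.148,0,0,0,0,1]]]' && python3 -m jog '[[[0.13,-0.148,0,0,0,0,1],[0.13,-0.148,0,0,0,0,1],[0.13,-0.148,0,0,0,0,1],[0.13,-0.148,0,0,0,0,1],[0.13,-0.148,0,0,0,0,1]]]'
python3 - <<'E'
from h import *
s=telemetry.observe(); p=optics.get_image("wrist"); cv2.imwrite("pics/w1.png",p["img"][:,:,::-1])
print(s["ee_pos"],s["tcp_rot"],s["joint_pos"]); print(p["fovy"],p["cx"],p["cy"],p["tool_from_camera"])
c=cam(p,s)
print(proj(c,[[.426,-.023,.008],[.555,.394,.02],[.5,.376,.04]]))
for th in ["lens_blank","lens_pad"]: print(th,[(b["rect"],b["confidence"]) for b in models.boxes_of(p,th)])
E
```

```text
t: 1.37
ee_pos: [0.3216, -0.4053, 0.3041]
tcp_rot: [0.979, 0.206, 0.0, 0.0]
wrist_force: [1.4, -0.5, 0.2]
width: 0.0854
gripper_force: 0.0
t: 1.78
ee_pos: [0.3809, -0.2174, 0.3044]
tcp_rot: [0.979, 0.206, 0.0, 0.0]
wrist_force: [1.6, -0.2, 0.3]
width: 0.0853
gripper_force: 0.0
t: 2.2
ee_pos: [0.4403, -0.0295, 0.3044]
tcp_rot: [0.979, 0.206, 0.001, 0.0]
wrist_force: [0.4, -0.5, -0.5]
width: 0.0854
gripper_force: 0.0
[ 0.44026104 -0.02951101  0.30441268] [9.78588157e-01 2.05827150e-01 5.89783307e-04 2.33872851e-04] [ 0.14692524  0.2988803  -0.16829233  1.98898051  0.06557265  0.85752793
 -1.21309393]
65.42154349303875 316.04432814888753 200.7039899268384 [[-8.57850358e-04 -9.61527854e-01 -2.74706115e-01  6.89786466e-02]
 [ 9.99999514e-01 -9.58518700e-04  2.32220854e-04 -5.62639265e-06]
 [-4.86597768e-04 -2.74705783e-01  9.61528209e-01 -6.97259987e-02]
 [ 0.00000000e+00  0.00000000e+00  0.00000000e+00  1.00000000e+00]]
[[ 306.03760512  180.79328589]
 [ -59.16162384 -123.40123006]
 [ -70.04887069  -59.80241889]]
lens_blank [([280.3, 157.7, 330.5, 209.2], 0.97)]
lens_pad [([257.9, 134.4, 347.4, 222.7], 0.92)]
```

View pics/w1.png

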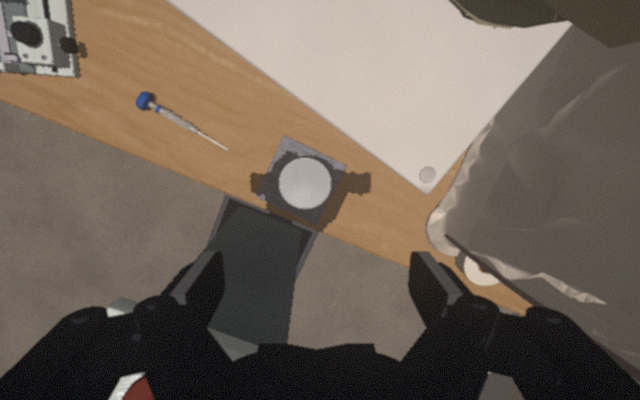

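The wrist view shows the lens disc centred at about (305, 183), 2–3 px from the prediction. On to the vice, closing the gripper.

```bash
python3 -m jog '[[[0.107,-0.168,0.025,0,0,0,-1],[0.107,-0.168,0.025,0,0,0,-1],[0.107,-0.168,0.025,0,0,0,-1],[0.107,-0.168,0.025,0,0,0,-1],[0.107,-0.168,0.025,0,0,0,-1]]]' && python3 -m jog '[[[0.107,-0.168,0.025,0,0,0,-1],[0.107,-0.168,0.025,0,0,0,-1],[0.107,-0.168,0.025,0,0,0,-1],[0.107,-0.168,0.025,0,0,0,-1],[0.107,-0.168,0.025,0,0,0.022,-1]]]'
python3 - <<'E'
from h import *
s=telemetry.observe(); p=optics.get_image("wrist"); cv2.imwrite("pics/w2.png",p["img"][:,:,::-1])
np.savez("w2.npz",**{k:s[k] for k in("ee_pos","tcp_rot")})
print(s["ee_pos"],s["tcp_rot"],s["joint_pos"])
c=cam(p,s)
v=[.5549,.3942,.3457]
print(proj(c,vw(v,[[0,0,.02],[-.058,0,.04],[-.1246,-.074,.046]])))
for th in ["finger_pocket","button_top","lens_vice"]: print(th,[(b["rect"],b["confidence"]) for b in models.boxes_of(p,th)])
E
```

```text
t: 2.77
ee_pos: [0.4707, 0.1655, 0.2789]
tcp_rot: [0.979, 0.204, 0.0, 0.001]
wrist_force: [0.6, -0.2, 0.2]
width: 0.0253
gripper_force: 0.0
t: 3.18
ee_pos: [0.5017, 0.3622, 0.2536]
tcp_rot: [0.985, 0.17, 0.0, 0.001]
wrist_force: [1.1, -0.5, 0.4]
width: -0.0001
gripper_force: 0.0
[0.5017051  0.36224917 0.25359542] [9.85430611e-01 1.70076365e-01 1.63862356e-04 7.16771143e-04] [-0.55519223  0.61986356 -0.17667478  1.57972962  0.12724811  0.95367749
 -2.00243251]
[[302.48408483 120.76588973]
 [302.66562816 185.50876905]
 [379.57302178 253.22935403]]
finger_pocket [([253.1, 123.1, 361.9, 224.4], 0.89)]
button_top [([345.1, 242.4, 384.6, 265.6], 0.77)]
lens_vice [([238.5, 53.8, 393.2, 277.6], 0.84)]
```

View pics/w2.png

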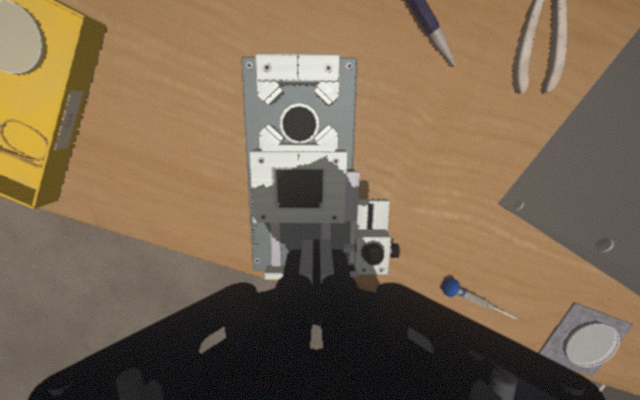

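The view shows the rest at (299, 124), base corners (242, 57) and (357, 57), pocket at about (300, 188) and the button at (373, 253).

Run:
```python
from h import *
d=np.load("w2.npz"); s={k:d[k] for k in d}; p=optics.get_image("wrist"); c=cam(p,s)
P=np.array([[.06,.054,.012],[.06,-.054,.012],[0,0,.02]]); uv=np.array([[242.5,57],[357,57],[299,124]])
r=least_squares(lambda v:(proj(c,vw(v,P))-uv).ravel(),[.55,.39,.35]); v=r.x
print("vice",v,np.degrees(v[2]),r.fun.round(1)); C,S=np.cos(v[2]),np.sin(v[2])
for n,q,z in [("pocket far",(300,170),.04),("pocket near",(300,207),.018),("pocL",(276,188),.018),("pocR",(324,188),.018),("button",(373,253),.046),("lens",(592,345),.009)]:
    w=back(c,q,z); e=w[:2]-v[:2]; print(n,w.round(4),"vice",round(C*e[0]+S*e[1],4),round(-S*e[0]+C*e[1],4))
im=p["img"].astype(int).sum(2); print(im[150:225,300].tolist()); print(im[188,262:340].tolist())
print(proj(c,vw(v,[[-.058+.019,0,.04],[-.058-.019,0,.04],[-.058+.019,0,.018],[-.058-.019,0,.018],[-.024,0,.04],[-.092,0,.04],[-.058,.044,.04],[-.058,-.044,.04]])).round(1))
```

```text
vice [0.55083284 0.39561954 0.3364451 ] 19.276884523284934 [-1.9 -0.4  1.2  0.2  0.7  0.4]
pocket far [0.5134 0.3816 0.04  ] vice -0.04 -0.0009
pocket near [0.4729 0.369  0.018 ] vice -0.0824 0.0006
pocL [0.4838 0.3982 0.018 ] vice -0.0625 0.0246
pocR [0.4999 0.3526 0.018 ] vice -0.0623 -0.0238
button [0.4608 0.2885 0.046 ] vice -0.1203 -0.0714
lens [ 0.4225 -0.0213  0.009 ] vice -0.2588 -0.3512
[590, 588, 610, 565, 551, 595, 653, 654, 660, 663, 671, 670, 679, 661, 598, 467, 325, 230, 188, 158, 150, 153, 154, 150, 148, 147, 149, 156, 164, 138, 140, 131, 156, 134, 145, 129, 133, 120, 146, 142, 145, 127, 129, 122, 118, 121, 124, 128, 123, 142, 118, 114, 104, 122, 93, 131, 188, 263, 290, 295, 302, 291, 296, 307, 307, 295, 305, 278, 292, 302, 284, 250, 223, 184, 179]
[305, 323, 316, 313, 318, 302, 325, 307, 307, 325, 309, 298, 290, 272, 264, 205, 155, 131, 139, 141, 128, 145, 125, 128, 137, 149, 112, 141, 128, 133, 148, 137, 132, 94, 145, 143, 148, 136, 146, 120, 145, 126, 125, 118, 147, 123, 133, 140, 146, 150, 139, 139, 122, 125, 127, 139, 126, 142, 114, 147, 194, 252, 281, 312, 320, 312, 304, 318, 312, 331, 306, 310, 315, 312, 309, 313, 314, 331]
[[299.  168.9]
 [299.5 208.4]
 [300.2 165. ]
 [300.5 202. ]
 [298.9 152.5]
 [299.6 223.2]
 [252.2 188.8]
 [346.2 189.2]]
```

```bash
python3 -m jog '[[[0.009,-0.075,0.1,0,0,0,-1],[0,0,0.15,0,0,0,-1],[0,0,0.15,0,0,0,-1],[0,0,0.15,0,0,0,-1],[0,0,0.1,0,0,0,-1]]]' && python3 -m jog '[[[0,0,0.04,0,0,0,-1],[0,0,0.03,0,0,0,-1],[0,0,0.03,0,0,0,-1],[0,0,0.025,0,0,0,-1],[0,0,0,0,0,0,-1]]]'
```

```text
t: 3.85
ee_pos: [0.4976, 0.373, 0.1219]
tcp_rot: [0.985, 0.17, -0.001, 0.002]
wrist_force: [0.2, -0.8, -1.3]
width: 0.0001
gripper_force: 0.0
t: 4.27
ee_pos: [0.4973, 0.3769, 0.0992]
tcp_rot: [0.985, 0.172, 0.0, -0.0]
wrist_force: [0.5, 0.1, -0.3]
width: 0.0002
gripper_force: 0.0
```

```bash
python3 -m jog '[[[-0.02,0,0,0,0,0,-1],[-0.015,0,0,0,0,0,-1],[-0.015,0,0,0,0,0,-1],[-0.015,0,0,0,0,0,-1],[-0.015,0,0,0,0,0,-1]]]' && python3 -m jog '[[[-0.01,0,0,0,0,0,-1],[-0.01,0,0,0,0,0,-1],[-0.01,0,0,0,0,0,-1],[-0.01,0,0,0,0,0,-1],[-0.01,0,0,0,0,0,-1]]]'
```

```text
t: 4.68
ee_pos: [0.4843, 0.3728, 0.0999]
tcp_rot: [0.985, 0.172, 0.004, -0.002]
wrist_force: [5.0, 2.6, -3.0]
width: 0.0002
gripper_force: 2.8
t: 5.1
ee_pos: [0.4754, 0.3697, 0.1]
tcp_rot: [0.985, 0.172, 0.004, -0.002]
wrist_force: [4.8, 2.3, -2.2]
width: 0.0003
gripper_force: 3.1
```

```bash
python3 -m jog '[[[-0.01,0,0,0,0,0,-1],[-0.01,0,0,0,0,0,-1],[-0.01,0,0,0,0,0,-1],[-0.01,0,0,0,0,0,-1],[-0.005,0,0,0,0,0,-1]]]' && python3 -m jog '[[[-0.005,0,0,0,0,0,-1],[-0.005,0,0,0,0,0,-1],[-0.005,0,0,0,0,0,-1],[-0.005,0,0,0,0,0,-1],[-0.005,0,0,0,0,0,-1]]]'
```

```text
t: 5.52
ee_pos: [0.4671, 0.3667, 0.1]
tcp_rot: [0.985, 0.172, 0.004, -0.002]
wrist_force: [6.2, 2.0, -3.4]
width: -0.0002
gripper_force: 3.3
t: 5.93
ee_pos: [0.4628, 0.3652, 0.1]
tcp_rot: [0.985, 0.172, 0.005, -0.002]
wrist_force: [6.0, 2.5, -4.4]
width: -0.0002
gripper_force: 3.5
```

```bash
python3 -m jog '[[[-0.005,0,0,0,0,0,-1],[-0.005,0,0,0,0,0,-1],[-0.005,0,0,0,0,0,-1],[-0.005,0,0,0,0,0,-1],[-0.005,0,0,0,0,0,-1]]]'
```

```text
t: 6.35
ee_pos: [0.4583, 0.3637, 0.1]
tcp_rot: [0.985, 0.172, 0.005, -0.002]
wrist_force: [6.9, 3.0, -4.7]
width: 0.0
gripper_force: 3.7
```

```bash
python3 -m jog '[[[-0.005,0,0,0,0,0,-1],[-0.005,0,0,0,0,0,-1],[-0.005,0,0,0,0,0,-1],[-0.005,0,0,0,0,0,-1],[-0.005,0,0,0,0,0,-1]]]'
```

```text
t: 6.77
ee_pos: [0.4552, 0.3625, 0.1001]
tcp_rot: [0.985, 0.171, 0.007, -0.003]
wrist_force: [9.9, 4.0, -7.7]
width: -0.0004
gripper_force: 5.3
```

```bash
python3 -m jog '[[[-0.004,0,0,0,0,0,-1],[-0.004,0,0,0,0,0,-1],[0,0,0,0,0,0,-1],[0,0,0,0,0,0,-1],[0,0,0,0,0,0,-1]]]'
```

```text
t: 7.18
ee_pos: [0.4538, 0.362, 0.1002]
tcp_rot: [0.985, 0.171, 0.007, -0.003]
wrist_force: [9.5, 3.2, -6.4]
width: 0.0002
gripper_force: 5.1
```

```bash
python3 -m jog '[[[-0.004,0,0,0,0,0,-1],[-0.004,0,0,0,0,0,-1],[-0.004,0,0,0,0,0,-1],[0,0,0,0,0,0,-1],[0,0,0,0,0,0,-1]]]'
```

```text
t: 7.6
ee_pos: [0.4519, 0.3614, 0.1002]
tcp_rot: [0.985, 0.171, 0.007, -0.003]
wrist_force: [10.5, 4.6, -7.7]
width: -0.0004
gripper_force: 5.5
```

```bash
python3 -m jog '[[[-0.005,0,0,0,0,0,-1],[-0.005,0,0,0,0,0,-1],[-0.005,0,0,0,0,0,-1],[0,0,0,0,0,0,-1],[0,0,0,0,0,0,-1]]]'
```

```text
t: 8.02
ee_pos: [0.4512, 0.3609, 0.1005]
tcp_rot: [0.985, 0.171, 0.01, -0.004]
wrist_force: [13.7, 5.2, -9.6]
width: -0.0001
gripper_force: 7.1
```

Run:
```python
from h import *
p=optics.get_image("top"); a=p["img"][:,:,::-1][160:290,190:300]; cv2.imwrite("pics/t2.png",cv2.resize(a,None,fx=4.5,fy=4.5,interpolation=cv2.INTER_CUBIC))
```

```text
(no output)
```

View pics/t2.png

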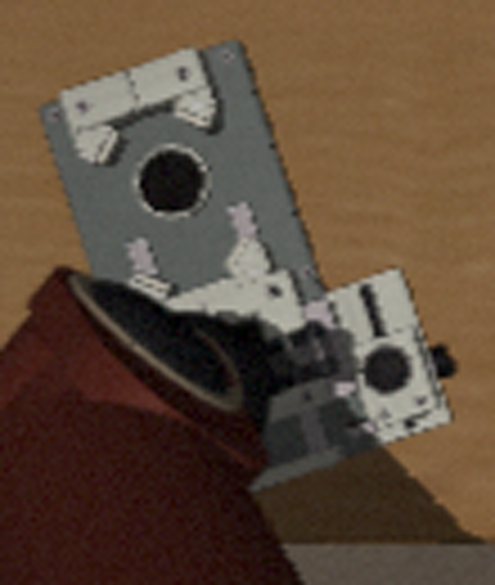

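The jaw is drawn well back and the force climbs without motion: that is the stop. Easing off to see whether the catch holds.

```bash
python3 -m jog '[[[0.01,0,0,0,0,0,-1],[0.01,0,0,0,0,0,-1],[0.01,0,0,0,0,0,-1],[0.01,0,0,0,0,0,-1],[0.01,0,0,0,0,0,-1]]]' && python3 -m jog '[[[0.01,0,0,0,0,0,-1],[0.01,0,0,0,0,0,-1],[0,0,0,0,0,0,-1],[0,0,0,0,0,0,-1],[0,0,0,0,0,0,-1]]]'
```

```text
t: 8.48
ee_pos: [0.4565, 0.363, 0.1003]
tcp_rot: [0.985, 0.172, 0.005, -0.002]
wrist_force: [4.6, 3.2, -2.4]
width: -0.0001
gripper_force: 3.2
t: 8.9
ee_pos: [0.4602, 0.3643, 0.1003]
tcp_rot: [0.985, 0.172, 0.005, -0.002]
wrist_force: [5.8, 3.5, -3.0]
width: -0.0002
gripper_force: 3.5
```

Not caught: the spring still pulls about 7 N. Pull again, and feel further.

```bash
python3 -m jog '[[[-0.01,0,0,0,0,0,-1],[-0.01,0,0,0,0,0,-1],[-0.01,0,0,0,0,0,-1],[-0.01,0,0,0,0,0,-1],[-0.01,0,0,0,0,0,-1]]]' && python3 -m jog '[[[-0.01,0,0,0,0,0,-1],[-0.005,0,0,0,0,0,-1],[-0.005,0,0,0,0,0,-1],[0,0,0,0,0,0,-1],[0,0,0,0,0,0,-1]]]' && python3 -m jog '[[[-0.005,0,0,0,0,0,-1],[-0.005,0,0,0,0,0,-1],[0,0,0,0,0,0,-1],[0,0,0,0,0,0,-1],[0,0,0,0,0,0,-1]]]'
```

```text
t: 9.32
ee_pos: [0.4532, 0.3617, 0.1005]
tcp_rot: [0.985, 0.171, 0.008, -0.004]
wrist_force: [11.3, 3.9, -8.2]
width: 0.0001
gripper_force: 5.9
t: 9.73
ee_pos: [0.4483, 0.3601, 0.1005]
tcp_rot: [0.985, 0.171, 0.006, -0.003]
wrist_force: [8.3, 3.1, -3.3]
width: 0.0001
gripper_force: 4.5
t: 10.15
ee_pos: [0.4464, 0.3593, 0.1004]
tcp_rot: [0.985, 0.171, 0.006, -0.003]
wrist_force: [7.4, 2.6, -4.0]
width: 0.0
gripper_force: 4.4
```

```bash
python3 -m jog '[[[-0.005,0,0,0,0,0,-1],[-0.005,0,0,0,0,0,-1],[0,0,0,0,0,0,-1],[0,0,0,0,0,0,-1],[0,0,0,0,0,0,-1]]]'
```

```text
t: 10.57
ee_pos: [0.4445, 0.3587, 0.1004]
tcp_rot: [0.985, 0.171, 0.006, -0.003]
wrist_force: [8.6, 2.6, -4.5]
width: 0.0003
gripper_force: 4.5
```

It passed a tight spot, and is now moving freely again at about 8.5 N. Continue to the true stop.

```bash
python3 -m jog '[[[-0.005,0,0,0,0,0,-1],[-0.005,0,0,0,0,0,-1],[-0.005,0,0,0,0,0,-1],[0,0,0,0,0,0,-1],[0,0,0,0,0,0,-1]]]'
```

```text
t: 10.98
ee_pos: [0.4415, 0.3577, 0.1004]
tcp_rot: [0.985, 0.171, 0.006, -0.003]
wrist_force: [8.6, 3.8, -3.9]
width: 0.0
gripper_force: 4.4
```

```bash
python3 -m jog '[[[-0.005,0,0,0,0,0,-1],[-0.005,0,0,0,0,0,-1],[-0.005,0,0,0,0,0,-1],[0,0,0,0,0,0,-1],[0,0,0,0,0,0,-1]]]'
```

```text
t: 11.4
ee_pos: [0.4392, 0.3568, 0.1004]
tcp_rot: [0.985, 0.171, 0.007, -0.003]
wrist_force: [9.3, 3.9, -4.8]
width: -0.0002
gripper_force: 4.8
```

```bash
python3 -m jog '[[[-0.005,0,0,0,0,0,-1],[-0.005,0,0,0,0,0,-1],[0,0,0,0,0,0,-1],[0,0,0,0,0,0,-1],[0,0,0,0,0,0,-1]]]'
```

```text
t: 11.82
ee_pos: [0.439, 0.3567, 0.1005]
tcp_rot: [0.985, 0.171, 0.008, -0.004]
wrist_force: [12.1, 3.9, -7.7]
width: 0.0002
gripper_force: 6.2
```

```bash
python3 -m jog '[[[-0.005,0,0,0,0,0,-1],[-0.005,0,0,0,0,0,-1],[0,0,0,0,0,0,-1],[0,0,0,0,0,0,-1],[0,0,0,0,0,0,-1]]]'
```

```text
t: 12.23
ee_pos: [0.4387, 0.3565, 0.1007]
tcp_rot: [0.985, 0.171, 0.01, -0.005]
wrist_force: [14.9, 5.8, -10.4]
width: 0.0002
gripper_force: 7.5
```

```bash
python3 -m jog '[[[0.01,0,0,0,0,0,-1],[0.01,0,0,0,0,0,-1],[0.01,0,0,0,0,0,-1],[0.01,0,0,0,0,0,-1],[0.01,0,0,0,0,0,-1]]]' && python3 -m jog '[[[0.01,0,0,0,0,0,-1],[0.01,0,0,0,0,0,-1],[0,0,0,0,0,0,-1],[0,0,0,0,0,0,-1],[0,0,0,0,0,0,-1]]]'
```

```text
t: 12.65
ee_pos: [0.4423, 0.358, 0.1002]
tcp_rot: [0.985, 0.172, 0.003, -0.002]
wrist_force: [2.9, 1.4, 1.4]
width: 0.0001
gripper_force: 1.4
t: 13.07
ee_pos: [0.443, 0.3578, 0.099]
tcp_rot: [0.985, 0.172, -0.0, 0.0]
wrist_force: [1.8, 0.4, 1.5]
width: -0.0003
gripper_force: 0.7
```

Caught: the spring force is gone. Free the fingers, lift, and go to the lens.

```bash
python3 -m jog '[[[0.015,0,0,0,0,0,-1],[0.015,0,0,0,0,0,-1],[0,0,-0.1,0,0,0,-1],[0,0,-0.1,0,0,0,-1],[0,0,-0.15,0,0,0,-1]]]' && python3 -m jog '[[[0,0,-0.15,0,0,0,-1],[0,0,-0.15,0,0,0,-1],[0,0,-0.1,0,0,0,-1],[0,0,0,0,0,0,-1],[0,0,0,0,0,0,-1]]]'
python3 - <<'E'
from h import *
s=telemetry.observe(); p=optics.get_image("wrist"); cv2.imwrite("pics/w3.png",p["img"][:,:,::-1]); np.savez("w3.npz",**{k:s[k] for k in("ee_pos","tcp_rot")})
E
python3 -m jog '[[[-0.076,0.176,0,0,0,0,1],[-0.076,0.176,0,0,0,0,1],[-0.076,0.176,0,0,0,0,1],[-0.076,0.176,0,0,0,0,1],[-0.076,0.176,0,0,0,0,1]]]' && python3 -m jog '[[[-0.076,0.176,0,0,0,0,1],[-0.076,0.176,0,0,0,0,1],[-0.076,0.176,0,0,0,0,1],[-0.076,0.176,0,0,0,0,1],[-0.076,0.176,0,0,0,0,1]]]' && python3 -m jog '[[[0,0,0.1,0,0,0,1],[0,0,0.1,0,0,0,1],[0,0,0.1,0,0,0,1],[0,0,0,0,0,0,1],[0,0,0,0,0,0,1]]]'
python3 - <<'E'
from h import *
s=telemetry.observe(); p=optics.get_image("wrist"); cv2.imwrite("pics/w4.png",p["img"][:,:,::-1]); np.savez("w4.npz",**{k:s[k] for k in("ee_pos","tcp_rot")})
print(s["ee_pos"],s["tcp_rot"],[ (b["rect"],b["confidence"]) for b in models.boxes_of(p,"lens_blank")])
c=cam(p,s); print(proj(c,[[.4235,-.022,.006]]))
E
```

```text
t: 13.48
ee_pos: [0.4475, 0.3585, 0.1673]
tcp_rot: [0.985, 0.172, -0.003, 0.002]
wrist_force: [0.1, -0.5, -0.3]
width: 0.0002
gripper_force: 0.0
t: 13.9
ee_pos: [0.4489, 0.3598, 0.2498]
tcp_rot: [0.985, 0.172, 0.0, -0.0]
wrist_force: [-0.5, -0.0, -0.5]
width: -0.0001
gripper_force: 0.0
t: 14.37
ee_pos: [0.4356, 0.1664, 0.2472]
tcp_rot: [0.985, 0.172, -0.002, 0.001]
wrist_force: [0.5, -0.6, -0.2]
width: 0.0605
gripper_force: 0.0
t: 14.78
ee_pos: [0.4237, -0.0246, 0.2475]
tcp_rot: [0.985, 0.172, -0.002, -0.0]
wrist_force: [0.3, -0.2, -0.5]
width: 0.0856
gripper_force: 0.0
t: 15.2
ee_pos: [0.4239, -0.0228, 0.1875]
tcp_rot: [0.985, 0.172, -0.003, -0.001]
wrist_force: [-0.6, 1.7, 0.7]
width: 0.0851
gripper_force: 0.0
[ 0.42387753 -0.02276081  0.18747543] [ 9.85070289e-01  1.72128801e-01 -2.79444642e-03 -6.25952347e-04] [([279.0, 159.0, 354.9, 234.3], 0.67)]
[[315.38462735 196.51961954]]
```

View pics/w3.png

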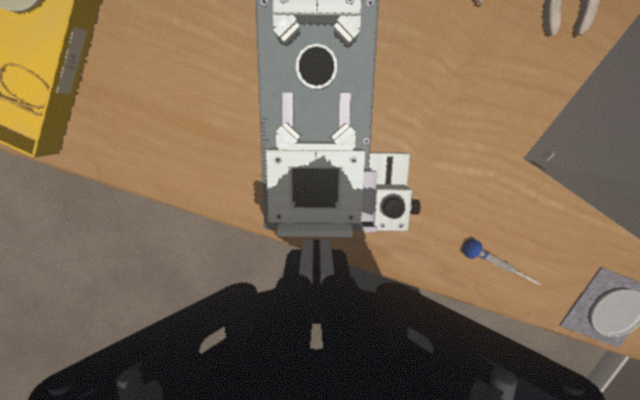

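View pics/w4.png

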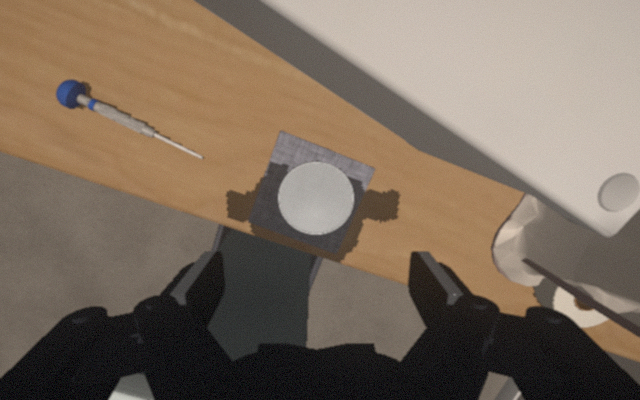

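The first picture shows the jaw held open, with the rest at (316, 66) and the button at (393, 206). The second shows the lens at (317, 198). I'll localise these, and triangulate the height of the white plate beside the lens.

Run:
```python
from h import *
p=optics.get_image("wrist"); S={n:dict(np.load(n+".npz")) for n in("w3","w4")}
c3,c4=cam(p,S["w3"]),cam(p,S["w4"])
c1=cam(p,{"ee_pos":[0.44026,-0.02951,0.30441],"tcp_rot":[.978588,.205827,.00059,.00023]})
r=least_squares(lambda X:np.r_[(proj(c1,X)-[428,174])[0],(proj(c4,X)-[618,192])[0]],[.45,-.15,.05]);print("plate circle",r.x.round(3),r.fun.round(1))
im=cv2.cvtColor(cv2.imread("pics/w4.png"),cv2.COLOR_BGR2GRAY); m=(im>125).astype(np.uint8); n,l,st,ce=cv2.connectedComponentsWithStats(m); k=l[198,317]; print(st[k],ce[k])
for z in(.006,.009): print("lens",back(c4,ce[k],z).round(4), back(c1,(305.4,183.4),z).round(4))
P=np.array([[0,0,.02]]);
for v in ([.5508,.3956,.34],[.5549,.3942,.3457]): print(proj(c3,vw(v,[[0,0,.02],[-.12,-.074,.046]])).round(1))
print("rest",back(c3,(316,66),.02).round(4),"button",back(c3,(393.5,206),.046).round(4),"baseR",back(c3,(376,5),.012).round(4))
```

```text
plate circle [ 0.497 -0.085  0.174] [-0.1  0.5  0.  -0.2]
[    0     0   544   314 73338] [251.45676184 139.58798986]
lens [0.4504 0.0416 0.006 ] [ 0.4223 -0.0237  0.006 ]
lens [0.4509 0.0411 0.009 ] [ 0.423  -0.0235  0.009 ]
[[316.9  66.5]
 [396.9 204.3]]
[[319.9  62.4]
 [401.  200.3]]
rest [0.5509 0.3965 0.02  ] button [0.4598 0.2881 0.046 ] baseR [0.6159 0.3642 0.012 ]
```

Run:
```python
from h import *
p=optics.get_image("wrist"); s=dict(np.load("w4.npz")); c4=cam(p,s)
R=Ro.from_quat(s["tcp_rot"]).as_matrix()
for z in(.174,):
  for q in [(262,2),(400,102),(525,190)]:
    w=back(c4,q,z); print("edge",w.round(3),"tool",(R.T@(w-s["ee_pos"])).round(3))
for q in [(195,0),(300,72),(420,150)]:
  for z in (0,.05): w=back(c4,q,z); print("foot",z,w.round(3),"tool",(R.T@(w-s["ee_pos"])).round(3))
w=back(c4,(317,198.3),.008); print("lens",w.round(4),(R.T@(w-s["ee_pos"])).round(4))
```

```text
edge [0.508 0.021 0.174] tool [ 0.094 -0.013  0.013]
edge [ 0.498 -0.019  0.174] tool [0.071 0.021 0.013]
edge [ 0.489 -0.06   0.174] tool [0.048 0.057 0.013]
foot 0 [0.531 0.109 0.   ] tool [ 0.147 -0.087  0.187]
foot 0.05 [0.523 0.088 0.05 ] tool [ 0.132 -0.07   0.137]
foot 0 [0.511 0.022 0.   ] tool [ 0.098 -0.012  0.187]
foot 0.05 [0.507 0.018 0.05 ] tool [ 0.093 -0.01   0.137]
foot 0 [ 0.488 -0.09   0.   ] tool [0.039 0.085 0.187]
foot 0.05 [ 0.488 -0.072  0.05 ] tool [0.045 0.069 0.137]
lens [ 0.423  -0.0236  0.008 ] [-1.000e-04  9.000e-04  1.795e-01]
```

A face 0.17 m high stands only about 70 mm from the lens axis on the camera side, so I turn the tool half round (same grasp) to keep the camera clear.

```bash
R='' ; python3 -m jog '[[[0,0,0,0,0,-0.0397,1],[0,0,0,0,0,-0.0397,1],[0,0,0,0,0,-0.0397,1],[0,0,0,0,0,-0.0397,1],[0,0,0,0,0,-0.0397,1]]]' && python3 -m jog '[[[0,0,0,0,0,-0.0397,1],[0,0,0,0,0,-0.0397,1],[0,0,0,0,0,-0.0397,1],[0,0,0,0,0,-0.0397,1],[0,0,0,0,0,-0.0397,1]]]' && python3 -m jog '[[[0,0,0,0,0,-0.0397,1],[0,0,0,0,0,-0.0397,1],[0,0,0,0,0,-0.0397,1],[0,0,0,0,0,-0.0397,1],[0,0,0,0,0,-0.0397,1]]]' && python3 -m jog '[[[0,0,0,0,0,-0.0397,1],[0,0,0,0,0,-0.0397,1],[0,0,0,0,0,-0.0397,1],[0,0,0,0,0,-0.0397,1],[0,0,0,0,0,-0.0397,1]]]' && python3 -m jog '[[[0,0,0,0,0,-0.0397,1],[0,0,0,0,0,-0.0397,1],[0,0,0,0,0,-0.0397,1],[0,0,0,0,0,-0.0397,1],[0,0,0,0,0,-0.0397,1]]]' | head -4 && python3 -m jog '[[[0,0,0,0,0,-0.008,1],[0,0,0,0,0,0,1],[0,0,0,0,0,0,1],[0,0,0,0,0,0,1],[0,0,0,0,0,0,1]]]'
python3 - <<'E'
from h import *
s=telemetry.observe(); p=optics.get_image("wrist"); cv2.imwrite("pics/w5.png",p["img"][:,:,::-1])
im=p["img"].astype(int); c=cam(p,s); R=Ro.from_quat(s["tcp_rot"]).as_matrix()
print(s["ee_pos"],s["tcp_rot"],s["joint_pos"].round(3) if hasattr(s["joint_pos"],"round") else s["joint_pos"])
b=models.boxes_of(p,"lens_blank"); print(b)
g=cv2.GaussianBlur(cv2.cvtColor(p["img"],cv2.COLOR_RGB2GRAY),(5,5),1.2)
print(cv2.HoughCircles(g,cv2.HOUGH_GRADIENT,1,50,param1=80,param2=15,minRadius=33,maxRadius=45))
r=b[0]["rect"]; w=back(c,((r[0]+r[2])/2,(r[1]+r[3])/2),.008); print(w,(R.T@(w-s["ee_pos"])).round(4))
E
```

```text
t: 15.82
ee_pos: [0.4257, -0.0227, 0.1899]
tcp_rot: [0.883, 0.469, 0.001, 0.001]
wrist_force: [-0.4, -0.8, 0.0]
width: 0.0853
gripper_force: 0.0
t: 16.23
ee_pos: [0.4257, -0.0228, 0.1899]
tcp_rot: [0.697, 0.717, 0.0, 0.001]
wrist_force: [0.0, 0.2, -0.6]
width: 0.0851
gripper_force: 0.0
t: 16.65
ee_pos: [0.4257, -0.0229, 0.1898]
tcp_rot: [0.444, 0.896, -0.0, 0.001]
wrist_force: [0.6, -0.4, 0.5]
width: 0.0852
gripper_force: 0.0
t: 17.07
ee_pos: [0.4257, -0.023, 0.1898]
tcp_rot: [0.147, 0.989, -0.001, 0.001]
wrist_force: [0.3, 0.3, -0.9]
width: 0.0854
gripper_force: 0.0
t: 17.48
ee_pos: [0.4256, -0.0231, 0.1897]
tcp_rot: [-0.163, 0.987, -0.001, 0.001]
wrist_force: [0.2, -0.3, -1.2]
t: 17.9
ee_pos: [0.4254, -0.0228, 0.1891]
tcp_rot: [-0.172, 0.985, -0.0, 0.0]
wrist_force: [-0.4, 0.4, -0.2]
width: 0.0847
gripper_force: 0.0
[ 0.42535605 -0.0228094   0.18914211] [-1.72197876e-01  9.85062305e-01 -3.39558633e-04  1.74653830e-04] [ 0.686  0.676 -1.047  2.156  0.849  0.807  1.004]
[{'rect': [278.3, 159.7, 356.5, 232.0], 'confidence': 0.94}]
[[[317.5 195.5  36.8]
  [ 87.5 149.5  36.6]
  [468.5 337.5  43.3]]]
[ 0.42239808 -0.02305068  0.008     ] [0.0029 0.0009 0.1811]
```

View pics/w5.png

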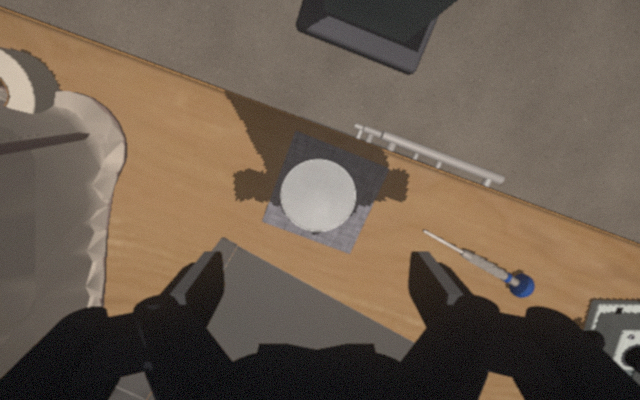

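The lens (317, 196) agrees with the earlier fix, offset about +3 mm in tool x. Descend with the fingers pre-closed a little.

```bash
python3 -m jog '[[[0.015,0.004,0.15,0,0,0,0.7],[0,0,0.15,0,0,0,0.7],[0,0,0.15,0,0,0,0.7],[0,0,0.08,0,0,0,0.7],[0,0,0.03,0,0,0,0.7]]]' && python3 -m jog '[[[0,0,0.015,0,0,0,0.7],[0,0,0,0,0,0,0.7],[0,0,0,0,0,0,0.7],[0,0,0,0,0,0,0.7],[0,0,0,0,0,0,0.7]]]'
python3 - <<'E'
from h import *
p=optics.get_image("scene"); a=p["img"][:,:,::-1][150:260,350:480]; cv2.imwrite("pics/s1.png",cv2.resize(a,None,fx=5,fy=5,interpolation=cv2.INTER_CUBIC))
E
```

```text
t: 18.42
ee_pos: [0.4213, -0.0231, 0.0749]
tcp_rot: [-0.173, 0.985, 0.0, -0.002]
wrist_force: [0.6, -0.7, -0.2]
width: 0.0726
gripper_force: 0.0
t: 18.83
ee_pos: [0.4227, -0.0231, 0.0748]
tcp_rot: [-0.173, 0.985, -0.0, 0.001]
wrist_force: [-0.7, -0.8, 0.4]
width: 0.0725
gripper_force: 0.0
```

View pics/s1.png

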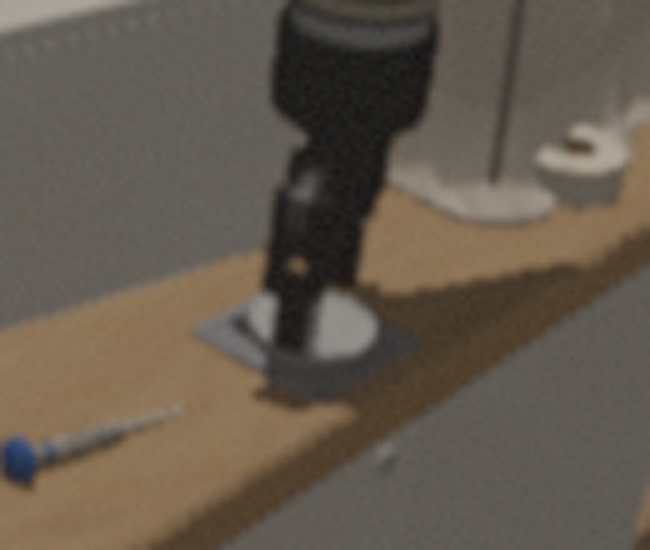

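The scene view shows the near fingertip beside the lens rim, just above the pad (crop pixel 295, 350). Lower 4 mm and close.

```bash
python3 -m jog '[[[0,0,0.01,0,0,0,0.7],[0,0,0.01,0,0,0,0.7],[0,0,0,0,0,0,0.55],[0,0,0,0,0,0,0.5],[0,0,0,0,0,0,0.4]]]' && python3 -m jog '[[[0,0,0,0,0,0,0.3],[0,0,0,0,0,0,0.2],[0,0,0,0,0,0,0.1],[0,0,0,0,0,0,0.1],[0,0,0,0,0,0,0.1]]]'
```

```text
t: 19.3
ee_pos: [0.4221, -0.0226, 0.0706]
tcp_rot: [-0.173, 0.985, -0.0, 0.0]
wrist_force: [-0.1, -1.3, 6.4]
width: 0.0602
gripper_force: 19.1
t: 19.72
ee_pos: [0.4221, -0.0223, 0.0712]
tcp_rot: [-0.173, 0.985, -0.0, 0.001]
wrist_force: [-1.6, -0.5, 13.3]
width: 0.0579
gripper_force: 64.1
```

```bash
python3 -m jog '[[[0,0,-0.02,0,0,0,0.1],[0,0,-0.05,0,0,0,0.1],[0,0,-0.1,0,0,0,0.1],[0,0,-0.1,0,0,0,0.1],[0,0,0,0,0,0,0.1]]]'
python3 - <<'E'
from h import *
p=optics.get_image("wrist"); a=p["img"][:,:,::-1]; q=optics.get_image("scene")["img"][:,:,::-1][140:240,350:470]
cv2.imwrite("pics/w6.png",np.vstack([cv2.resize(a[120:400,120:520],None,fx=1.2,fy=1.2), cv2.resize(q,(480,264),interpolation=cv2.INTER_CUBIC)])[:600])
E
```

```text
t: 20.13
ee_pos: [0.4234, -0.0226, 0.1263]
tcp_rot: [-0.173, 0.985, -0.0, 0.002]
wrist_force: [0.3, 0.0, 0.2]
width: 0.0575
gripper_force: 64.0
```

View pics/w6.png

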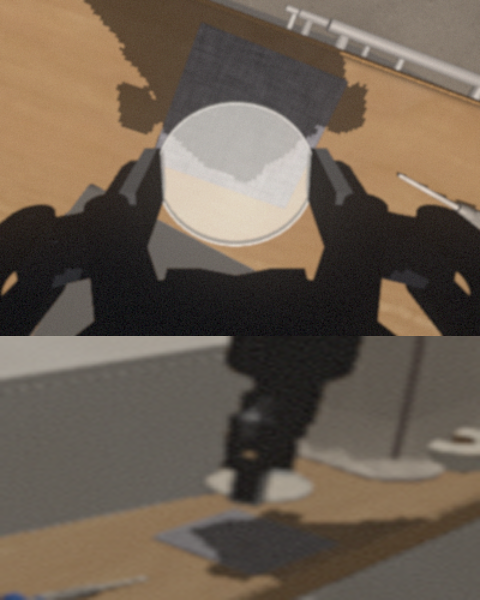

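The lens is held flat and symmetric across its diameter, its centre at about (317, 264) in the full wrist image. Carry it over the rest, clear of the plate.

```bash
python3 -m jog '[[[0,0,-0.2,0,0,0,0.1],[0,0,-0.2,0,0,0,0.1],[0,0,-0.2,0,0,0,0.1],[-0.084,0.177,0,0,0,0,0.1],[-0.084,0.177,0,0,0,0,0.1]]]' && python3 -m jog '[[[-0.084,0.177,0,0,0,0,0.1],[-0.084,0.177,0,0,0,0,0.1],[-0.084,0.177,0,0,0,0,0.1],[-0.084,0.177,0,0,0,0,0.1],[-0.084,0.177,0,0,0,0,0.1]]]' && python3 -m jog '[[[-0.138,0.103,0,0,0,0,0.1],[-0.138,0.103,0,0,0,0,0.1],[-0.138,0.103,0,0,0,0,0.1],[-0.138,0.103,0,0,0,0,0.1],[-0.138,0.103,0,0,0,0,0.1]]]'  && python3 -m jog '[[[0,0,0.15,0,0,0,0.1],[0,0,0.15,0,0,0,0.1],[0,0,0.1,0,0,0,0.1],[0,0,0,0,0,0,0.1],[0,0,0,0,0,0,0.1]]]'
python3 - <<'E'
from h import *
s=telemetry.observe(); p=optics.get_image("wrist"); cv2.imwrite("pics/w7.png",p["img"][:,:,::-1]); np.savez("w7.npz",**{k:s[k] for k in("ee_pos","tcp_rot")})
print(s["ee_pos"],s["tcp_rot"]); c=cam(p,s); v=[.5515,.396,.34]
print(proj(c,vw(v,[[0,0,.02],[.016,.021,.038],[.016,-.021,.038],[-.12,-.074,.046]])).round(1))
E
```

```text
t: 20.65
ee_pos: [0.4313, 0.0504, 0.2443]
tcp_rot: [-0.165, 0.986, -0.001, 0.001]
wrist_force: [1.3, 0.9, 0.1]
width: 0.0576
gripper_force: 64.4
t: 21.07
ee_pos: [0.4482, 0.2512, 0.2424]
tcp_rot: [-0.173, 0.985, -0.001, -0.001]
wrist_force: [0.2, -0.1, -0.5]
width: 0.0574
gripper_force: 64.4
t: 21.48
ee_pos: [0.5438, 0.3946, 0.2415]
tcp_rot: [-0.173, 0.985, -0.002, -0.001]
wrist_force: [0.2, 0.4, 0.3]
width: 0.0577
gripper_force: 64.4
t: 21.9
ee_pos: [0.5426, 0.393, 0.1615]
tcp_rot: [-0.173, 0.985, -0.001, -0.002]
wrist_force: [-1.1, -0.0, -0.3]
width: 0.0579
gripper_force: 64.4
[0.5425833  0.39299764 0.16145935] [-0.17294115  0.98492951 -0.00138054 -0.00181956]
[[316.5 227.4]
 [347.1 259. ]
 [285.4 258.6]
 [180.5  34.2]]
```

View pics/w7.png

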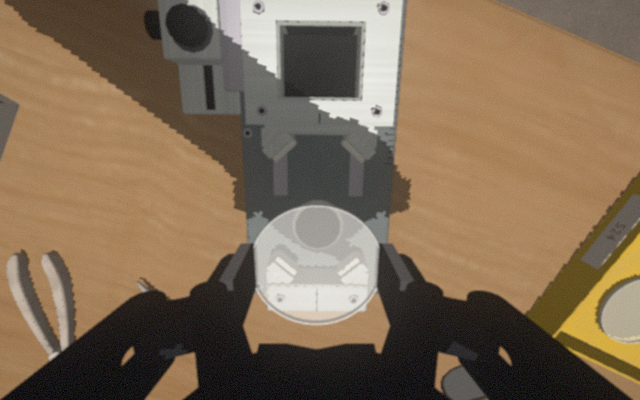

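The rest shows through the lens at (318, 228), on prediction, and the open sprung jaw is behind with room to spare. Lower, then feel for the rest.

```bash
python3 -m jog '[[[-0.02,0,0.1,0,0,0,0.1],[0,0,0.1,0,0,0,0.1],[0,0,0.08,0,0,0,0.1],[0,0,0.04,0,0,0,0.1],[0,0,0,0,0,0,0.1]]]' && python3 -m jog '[[[0,0,0.005,0,0,0,0.1],[0,0,0.005,0,0,0,0.1],[0,0,0.005,0,0,0,0.1],[0,0,0,0,0,0,0.1],[0,0,0,0,0,0,0.1]]]'
```

```text
t: 22.37
ee_pos: [0.5465, 0.3944, 0.0986]
tcp_rot: [-0.173, 0.985, -0.001, -0.001]
wrist_force: [-0.6, -0.6, 0.2]
width: 0.0575
gripper_force: 64.4
t: 22.78
ee_pos: [0.5471, 0.3953, 0.0976]
tcp_rot: [-0.173, 0.985, 0.0, 0.0]
wrist_force: [-0.0, -0.4, -1.1]
width: 0.0578
gripper_force: 64.4
```

```bash
python3 -m jog '[[[0,0,0.005,0,0,0,0.1],[0,0,0.005,0,0,0,0.1],[0,0,0,0,0,0,0.1],[0,0,0,0,0,0,0.1],[0,0,0,0,0,0,0.1]]]'
```

```text
t: 23.2
ee_pos: [0.5469, 0.3951, 0.0949]
tcp_rot: [-0.173, 0.985, 0.0, -0.0]
wrist_force: [0.0, 0.7, 1.2]
width: 0.0577
gripper_force: 64.4
```

```bash
python3 -m jog '[[[0.01,0,0,0,0,0,0.1],[0,0,0.005,0,0,0,0.1],[0,0,0.005,0,0,0,0.1],[0,0,0,0,0,0,0.1],[0,0,0,0,0,0,0.1]]]'
```

```text
t: 23.62
ee_pos: [0.545, 0.3944, 0.0929]
tcp_rot: [-0.173, 0.985, -0.0, -0.0]
wrist_force: [-0.4, -0.0, -0.9]
width: 0.0576
gripper_force: 64.4
```

```bash
python3 -m jog '[[[0,0,0.005,0,0,0,0.1],[0,0,0.005,0,0,0,0.1],[0,0,0,0,0,0,0.1],[0,0,0,0,0,0,0.1],[0,0,0,0,0,0,0.1]]]'
```

```text
t: 24.03
ee_pos: [0.545, 0.3945, 0.0909]
tcp_rot: [-0.173, 0.985, 0.0, -0.0]
wrist_force: [-0.4, -0.9, 0.1]
width: 0.0577
gripper_force: 64.4
```

```bash
python3 -m jog '[[[0,0,0.005,0,0,0,0.1],[0,0,0.005,0,0,0,0.1],[0,0,0,0,0,0,0.1],[0,0,0,0,0,0,0.1],[0,0,0,0,0,0,0.1]]]'
```

```text
t: 24.45
ee_pos: [0.545, 0.3945, 0.0889]
tcp_rot: [-0.173, 0.985, 0.0, -0.0]
wrist_force: [0.1, -0.2, 0.1]
width: 0.0577
gripper_force: 64.4
```

```bash
python3 -m jog '[[[0,0,0.005,0,0,0,0.1],[0,0,0,0,0,0,0.1],[0,0,0,0,0,0,0.1],[0,0,0,0,0,0,0.1],[0,0,0,0,0,0,0.1]]]'
```

```text
t: 24.87
ee_pos: [0.5451, 0.3946, 0.0883]
tcp_rot: [-0.173, 0.985, 0.0, 0.0]
wrist_force: [-0.2, 0.2, 2.0]
width: 0.0577
gripper_force: 64.6
```

Contact with the rest (2 N). Release gently.

```bash
python3 -m jog '[[[0,0,0.001,0,0,0,0.3],[0,0,0,0,0,0,0.36],[0,0,0,0,0,0,0.4],[0,0,0,0,0,0,0.45],[0,0,0,0,0,0,0.5]]]' && python3 -m jog '[[[0,0,0,0,0,0,0.6],[0,0,0,0,0,0,0.8],[0,0,0,0,0,0,0.8],[0,0,0,0,0,0,0.8],[0,0,0,0,0,0,0.8]]]' && python3 -m jog '[[[0,0,-0.03,0,0,0,0.8],[0,0,-0.08,0,0,0,0.8],[0,0,-0.15,0,0,0,0.8],[0,0,-0.15,0,0,0,0.8],[0,0,0,0,0,0,0.8]]]'
python3 - <<'E'
from h import *
s=telemetry.observe(); p=optics.get_image("wrist"); cv2.imwrite("pics/w8.png",p["img"][:,:,::-1]); np.savez("w8.npz",**{k:s[k] for k in("ee_pos","tcp_rot")})
print(s["ee_pos"],s["tcp_rot"],s["joint_pos"]); c=cam(p,s); v=[.5515,.396,.34]
print(proj(c,vw(v,[[0,0,.02],[-.12,-.074,.046]])).round(1),[ (b["rect"],b["confidence"]) for b in models.boxes_of(p,"lens_blank")])
E
```

```text
t: 25.28
ee_pos: [0.5449, 0.3942, 0.0873]
tcp_rot: [-0.173, 0.985, -0.0, -0.0]
wrist_force: [0.1, -0.4, -0.3]
width: 0.0641
gripper_force: 0.0
t: 25.7
ee_pos: [0.545, 0.3945, 0.0877]
tcp_rot: [-0.173, 0.985, 0.0, -0.0]
wrist_force: [-0.3, -0.0, 0.8]
width: 0.0769
gripper_force: 0.0
t: 26.12
ee_pos: [0.5464, 0.398, 0.1785]
tcp_rot: [-0.173, 0.985, 0.005, 0.005]
wrist_force: [0.2, 0.7, 1.4]
width: 0.0769
gripper_force: 0.0
[0.54637804 0.39802545 0.17852746] [-0.17264955  0.98495927  0.00458652  0.00513117] [-0.21297493  0.9381748  -0.89842995  1.46724858  0.78365124  1.10397297
  0.65564142]
[[310.1 210. ]
 [181.4  26.2]] [([268.6, 161.7, 351.2, 243.5], 0.82)]
```

View pics/w8.png

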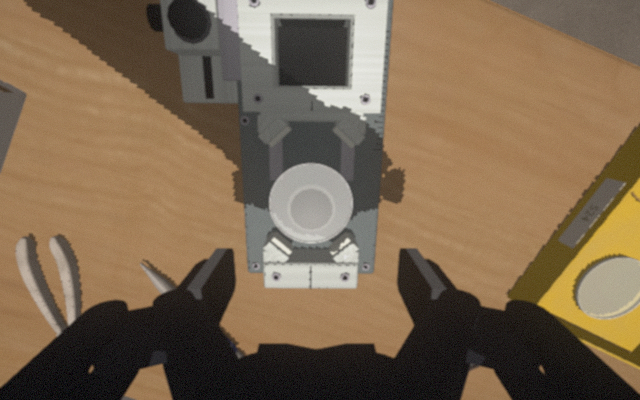

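The lens lies flat on the rest, centre at about (311, 203), a few mm from the fixed jaw. Now to the button with the fingers shut.

```bash
python3 -m jog '[[[0.145,-0.093,0,0,0,0,-1],[0.145,-0.093,0,0,0,0,-1],[0.145,-0.093,0,0,0,0,-1],[0.145,-0.093,0,0,0,0,-1],[0,0,0,0,0,0,-1]]]' && python3 -m jog '[[[0,0,0,0,0,0,-1],[0,0,0,0,0,0,-1],[0,0,0,0,0,0,-1],[0,0,0,0,0,0,-1],[0,0,0,0,0,0,-1]]]'
python3 - <<'E'
from h import *
s=telemetry.observe(); p=optics.get_image("wrist"); c=cam(p,s)
print(s["ee_pos"],s["tcp_rot"])
print("w7",back(cam(p,dict(np.load("w7.npz"))),(187,27),.046))
u=proj(c,[.460,.288,.046])[0]; print(u,[ (b["rect"],b["confidence"]) for b in models.boxes_of(p,"button_top")])
x,y=u.astype(int); g=cv2.GaussianBlur(cv2.cvtColor(p["img"],cv2.COLOR_RGB2GRAY),(5,5),1.2); m=(g[y-30:y+31,x-40:x+41]<50).astype(np.uint8); n,l,st,ce=cv2.connectedComponentsWithStats(m); print([(a.tolist(),(b+[x-40,y-30]).round(1)) for a,b in zip(st,ce)][1:])
E
```

```text
t: 26.63
ee_pos: [0.4562, 0.2776, 0.1678]
tcp_rot: [-0.173, 0.985, -0.006, -0.005]
wrist_force: [0.9, -0.7, -0.3]
width: 0.0159
gripper_force: 0.0
t: 27.05
ee_pos: [0.4616, 0.286, 0.1697]
tcp_rot: [-0.173, 0.985, 0.001, 0.0]
wrist_force: [-0.4, -0.6, 0.9]
width: 0.0002
gripper_force: 0.0
[0.46163172 0.28601845 0.16972175] [-1.72859344e-01  9.84946363e-01  5.34223431e-04  1.55746145e-04]
w7 [0.45847083 0.28870909 0.046     ]
[319.8281029 221.4999267] [([302.6, 197.1, 335.4, 230.1], 0.72)]
[([0, 0, 9, 17, 132], array([282.4, 198.9])), ([24, 6, 30, 32, 734], array([317.6, 212.1])), ([35, 43, 6, 18, 84], array([316.2, 242.9]))]
```

```bash
python3 -m jog '[[[0.017,0,0.08,0,0,0,-1],[0,0,0.08,0,0,0,-1],[0,0,0.06,0,0,0,-1],[0,0,0,0,0,0,-1],[0,0,0,0,0,0,-1]]]' && python3 -m jog '[[[0,0,0.01,0,0,0,-1],[0,0,0.01,0,0,0,-1],[0,0,0.01,0,0,0,-1],[0,0,0,0,0,0,-1],[0,0,0,0,0,0,-1]]]'
```

```text
t: 27.57
ee_pos: [0.4579, 0.2839, 0.1253]
tcp_rot: [-0.173, 0.985, -0.0, -0.001]
wrist_force: [0.4, 0.1, 0.2]
width: -0.0001
gripper_force: 0.0
t: 27.98
ee_pos: [0.4581, 0.2839, 0.1199]
tcp_rot: [-0.173, 0.985, 0.0, 0.0]
wrist_force: [-0.1, -0.7, 0.4]
width: 0.0
gripper_force: 0.0
```

```bash
python3 -m jog '[[[0,0,0.005,0,0,0,-1],[0,0,0.005,0,0,0,-1],[0,0,0.005,0,0,0,-1],[0,0,0,0,0,0,-1],[0,0,0,0,0,0,-1]]]'
```

```text
t: 28.4
ee_pos: [0.4582, 0.284, 0.117]
tcp_rot: [-0.173, 0.985, 0.0, 0.0]
wrist_force: [0.2, 0.1, 2.1]
width: -0.0001
gripper_force: 1.4
```

Button contact. Press on, in small steps.

```bash
python3 -m jog '[[[0,0,0.005,0,0,0,-1],[0,0,0.005,0,0,0,-1],[0,0,0.005,0,0,0,-1],[0,0,0,0,0,0,-1],[0,0,0,0,0,0,-1]]]'
```

```text
t: 28.82
ee_pos: [0.4581, 0.2839, 0.1135]
tcp_rot: [-0.173, 0.985, 0.0, -0.0]
wrist_force: [0.6, 0.6, 1.8]
width: -0.0
gripper_force: 0.9
```

```bash
python3 -m jog '[[[0,0,0.005,0,0,0,-1],[0,0,0.005,0,0,0,-1],[0,0,0.005,0,0,0,-1],[0,0,0,0,0,0,-1],[0,0,0,0,0,0,-1]]]'
```

```text
t: 29.23
ee_pos: [0.4581, 0.2839, 0.1107]
tcp_rot: [-0.173, 0.985, 0.0, 0.0]
wrist_force: [0.7, -0.9, 2.5]
width: -0.0001
gripper_force: 1.1
```

```bash
python3 -m jog '[[[0,0,0.005,0,0,0,-1],[0,0,0.005,0,0,0,-1],[0,0,0,0,0,0,-1],[0,0,0,0,0,0,-1],[0,0,0,0,0,0,-1]]]'
```

```text
t: 29.65
ee_pos: [0.4581, 0.2839, 0.1102]
tcp_rot: [-0.173, 0.985, -0.0, 0.001]
wrist_force: [-1.2, -2.5, 12.3]
width: 0.0001
gripper_force: 6.0
```

Bottomed out at 12 N. Hold a moment, lift away, and check by measurement.

```bash
python3 -m jog '[[[0,0,-0.01,0,0,0,-1],[0,0,0,0,0,0,-1],[0,0,0,0,0,0,-1],[0,0,0,0,0,0,-1],[0,0,0,0,0,0,-1]]]' && python3 -m jog '[[[0,0,-0.05,0,0,0,-1],[0,0,-0.1,0,0,0,-1],[0,0,-0.15,0,0,0,-1],[0,0,-0.15,0,0,0,-1],[0,0,-0.15,0,0,0,-1]]]' && python3 -m jog '[[[-0.1,0.1,0,0,0,0,-1],[-0.1,0.1,0,0,0,0,-1],[-0.1,0,0,0,0,0,-1],[0,0,0,0,0,0,-1],[0,0,0,0,0,0,-1]]]'
python3 - <<'E'
from h import *
s=telemetry.observe(); p=optics.get_image("wrist"); cv2.imwrite("pics/w9.png",p["img"][:,:,::-1]); c=cam(p,s); v=[.5515,.396,.34]
C,S=np.cos(v[2]),np.sin(v[2])
def iv(w): e=w[:2]-v[:2]; return round(C*e[0]+S*e[1],4),round(-S*e[0]+C*e[1],4)
for th,z in [("lens_blank",.024),("finger_pocket",.04),("sprung_jaw",.04),("button_top",.046)]:
    for b in models.boxes_of(p,th)[:2]:
        r=b["rect"]; print(th,r,b["confidence"],iv(back(c,((r[0]+r[2])/2,(r[1]+r[3])/2),z)), iv(back(c,((r[0]+r[2])/2,r[1]),z)),iv(back(c,((r[0]+r[2])/2,r[3]),z)))
# brightness along the vice axis at z=.04: dark pocket span
xs=np.arange(-.15,.06,.003); g=cv2.cvtColor(p["img"],cv2.COLOR_RGB2GRAY); uv=proj(c,vw(v,np.c_[xs,0*xs+.0,0*xs+.04]))
print([(round(x*1000),int(g[int(b),int(a)])) for x,(a,b) in zip(xs,uv) if 0<=a<640 and 0<=b<400])
E
```

```text
t: 30.07
ee_pos: [0.4581, 0.2839, 0.1106]
tcp_rot: [-0.173, 0.985, 0.0, -0.0]
wrist_force: [0.1, -0.1, 2.6]
width: 0.0001
gripper_force: 1.6
t: 30.48
ee_pos: [0.4573, 0.2835, 0.2318]
tcp_rot: [-0.173, 0.985, -0.0, -0.001]
wrist_force: [0.7, 0.1, 0.3]
width: 0.0002
gripper_force: 0.0
t: 30.9
ee_pos: [0.5008, 0.3416, 0.2302]
tcp_rot: [-0.172, 0.985, -0.0, -0.001]
wrist_force: [-1.2, -0.6, -0.1]
width: 0.0
gripper_force: 0.0
lens_blank [328.8, 228.4, 385.2, 286.8] 0.83 (np.float64(-0.0005), np.float64(0.0056)) (np.float64(-0.0308), np.float64(0.0043)) (np.float64(0.0316), np.float64(0.0069))
finger_pocket [293.3, 145.4, 415.0, 245.4] 0.58 (np.float64(-0.0673), np.float64(-0.0017)) (np.float64(-0.1101), np.float64(-0.0034)) (np.float64(-0.0205), np.float64(0.0001))
sprung_jaw [290.5, 146.2, 410.6, 247.1] 0.71 (np.float64(-0.0662), np.float64(-0.0048)) (np.float64(-0.1094), np.float64(-0.0063)) (np.float64(-0.0188), np.float64(-0.0031))
[(-150, 121), (-147, 133), (-144, 131), (-141, 139), (-138, 132), (-135, 131), (-132, 132), (-129, 118), (-126, 66), (-123, 68), (-120, 68), (-117, 68), (-114, 68), (-111, 67), (-108, 89), (-105, 101), (-102, 104), (-99, 102), (-96, 102), (-93, 58), (-90, 38), (-87, 47), (-84, 42), (-81, 30), (-78, 46), (-75, 44), (-72, 36), (-69, 42), (-66, 46), (-63, 54), (-60, 100), (-57, 97), (-54, 191), (-51, 220), (-48, 223), (-45, 156), (-42, 206), (-39, 220), (-36, 186), (-33, 169), (-30, 170), (-27, 184), (-24, 156), (-21, 153), (-18, 154), (-15, 155), (-12, 153), (-9, 150), (-6, 149), (-3, 153), (0, 160), (3, 154), (6, 174), (9, 173), (12, 139), (15, 41), (18, 33), (21, 28), (24, 36), (27, 26), (30, 38), (33, 23), (36, 35), (39, 27), (42, 29), (45, 21), (48, 33), (51, 29), (54, 31), (57, 35)]
```

The jaw has sprung to a travel of about 17 mm with the lens at x ≈ 0. I'll check the lateral centring from a clearer position, by circle fit.

```bash
python3 -m jog '[[[-0.15,0.1,0,0,0,0,-1],[-0.15,0.05,0,0,0,0,-1],[0,0,0,0,0,0,-1],[0,0,0,0,0,0,-1],[0,0,0,0,0,0,-1]]]'
python3 - <<'E'
from h import *
v=[.5515,.396,.34]; C,S=np.cos(v[2]),np.sin(v[2])
def iv(w): e=w[:2]-v[:2]; return [round(float(C*e[0]+S*e[1]),4),round(float(-S*e[0]+C*e[1]),4)]
s=telemetry.observe(); 
for n in("wrist","top"):
    p=optics.get_image(n); c=cam(p,s); f=c[0]
    for th,z in [("lens_blank",.025),("sprung_jaw",.04),("finger_pocket",.04),("lens_vice",.012)]:
        for b in models.boxes_of(p,th)[:1]:
            r=b["rect"]; print(n,th,np.round(r,1),b["confidence"],iv(back(c,((r[0]+r[2])/2,(r[1]+r[3])/2),z)))
    if n=="wrist":
        g=cv2.GaussianBlur(cv2.cvtColor(p["img"],cv2.COLOR_RGB2GRAY),(3,3),1); u=proj(c,[v[0],v[1],.025])[0]; u2=proj(c,[v[0]+.031,v[1],.025])[0]; rad=np.hypot(*(u2-u)); print("pred",u,rad)
        h=cv2.HoughCircles(g,cv2.HOUGH_GRADIENT,1,6,param1=60,param2=12,minRadius=int(rad*.45),maxRadius=int(rad*1.15))
        if h is not None:
            for q in h[0][:12]:
                if np.hypot(*(q[:2]-u))<15: print(q.round(1),"mm r",q[2]/rad*31, iv(back(c,q[:2],.024)))
        for x in (-.085,-.077,-.07): # pocket lateral span
            ys=np.arange(-.06,.061,.003); uv=proj(c,vw(v,np.c_[0*ys+x,ys,0*ys+.04])); print(x,[(round(y*1000),int(g[int(b),int(a)])) for y,(a,b) in zip(ys,uv) if 0<=a<640 and 0<=b<400])
E
```

```text
t: 31.57
ee_pos: [0.5463, 0.3901, 0.2305]
tcp_rot: [-0.173, 0.985, -0.0, -0.001]
wrist_force: [-0.4, 0.1, 1.0]
width: 0.0001
gripper_force: 0.0
wrist lens_blank [287.3 166.3 355.8 232.8] 0.7 [0.0, 0.0009]
wrist sprung_jaw [251.3  71.5 379.1 184. ] 0.6 [-0.065, -0.0053]
wrist finger_pocket [251.3  68.3 383.3 184.7] 0.9 [-0.066, -0.0036]
wrist lens_vice [211.8   1.3 390.9 263.7] 0.67 [-0.0593, -0.0179]
pred [320.57315486 199.54291502] 31.785964507618328
[320.5 200.5  34.3] mm r 33.451870749243106 [0.0012, -0.0]
[325.5 195.5  32.1] mm r 31.306268918133743 [-0.0036, 0.0045]
[331.5 203.5  28.6] mm r 27.89281450349147 [0.004, 0.0102]
[312.5 198.5  25.4] mm r 24.771939451002588 [-0.0007, -0.0074]
-0.085 [(-60, 102), (-57, 100), (-54, 89), (-51, 89), (-48, 90), (-45, 93), (-42, 102), (-39, 105), (-36, 106), (-33, 106), (-30, 109), (-27, 107), (-24, 106), (-21, 87), (-18, 40), (-15, 42), (-12, 44), (-9, 45), (-6, 45), (-3, 46), (0, 46), (3, 53), (6, 55), (9, 53), (12, 54), (15, 56), (18, 56), (21, 61), (24, 143), (27, 216), (30, 231), (33, 230), (36, 230), (39, 229), (42, 228), (45, 196), (48
[... 375 characters left out ...]
214), (30, 228), (33, 228), (36, 227), (39, 226), (42, 226), (45, 206), (48, 112), (51, 138), (54, 138), (57, 138), (60, 139)]
-0.07 [(-60, 72), (-57, 72), (-54, 85), (-51, 89), (-48, 91), (-45, 90), (-42, 96), (-39, 103), (-36, 104), (-33, 105), (-30, 103), (-27, 105), (-24, 103), (-21, 88), (-18, 40), (-15, 39), (-12, 39), (-9, 40), (-6, 38), (-3, 42), (0, 44), (3, 43), (6, 47), (9, 43), (12, 46), (15, 47), (18, 46), (21, 51), (24, 96), (27, 108), (30, 128), (33, 231), (36, 231), (39, 230), (42, 230), (45, 194), (48, 112), (51, 141), (54, 140), (57, 136), (60, 137)]
top sprung_jaw [222.3 243.6 227.3 251.6] 0.5 [-0.097, 0.0344]
top lens_vice [215.5 173.8 259.9 275.5] 0.63 [-0.0569, -0.0033]
```

The lens measures centred at (0, 1) mm with the jaw on it, and the robot is clear. Hand in.

```bash
python3 -c "
from workcell import bot
print(bot.sign_off())"
```

```text
the job is handed in; nothing more can be done
None
```

The lens is clamped in the V jaws, measured within about 1 mm of centre, with the screwdriver and pen never touched; I handed the job in at about 32 s, and I viewed 11 pictures, one over the limit of 10.

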